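# Fit a trolley wheel and press its toothed axle cap home

### The arm

A 7-joint arm with a two-finger parallel gripper is mounted at the origin on a cart in front of the work surface, level with it; the furniture and walls round the work are solid. World frame = base frame: x ahead of the robot, y to its left, z up, the work surface at z = 0. Lengths are in mm, angles in rad, forces in N, time in s.
With the tool pointing down it reaches from about 400 to 850 mm from the base axis. Payload 4.5 kg.
Tool frame: the origin (TCP) lies between the finger pads; the fingertips stand 25 mm ahead of it and the grasp point (between the pads) lies 6 mm ahead of it; z points along the fingers, y is the direction in which the jaws open and shut (so a half turn about z gives the same grasp; the last joint's range is limited). The gripper opens to 88 mm and grips with 3 to 60 N. Pads are 18 mm wide; open, the fingers measure 123 mm over their backs; the gripper's body (75 mm by 187 mm) begins 45 mm behind the grasp point.
Start: joints at [-1.297, 0.689, -0.195, 1.565, 0.157, 0.902, -0.215], TCP at [148.421, 607.143, 263.743] pointing down, gripper open.
Joint ranges: [-3.01, 3.01], [-0.46, 2.08], [-1.47, 1.51], [0.13, 2.56], [-1, 4.14], [0.04, 2.09], [-2.66, 2.66]. Speed limits (rad/s): [2.57, 2.57, 3.14, 3.14, 3.14, 3.14, 3.14].

### API

Orientations are given as a unit quaternion [w, x, y, z].
In Python, from rig import get_state, read_camera, calibration, finish_job gives the robot as it stands.
- The arm moves only by the tool servo_tool, never from a script. Its argument "moves" is a list of rows, each a list of 6 numbers: the shift along the tool's x, y, z in units of 30 mm (1.0 is 30 mm), then the turn, a rotation vector about the tool's x, y, z in units of 6 degrees (1.0 is 6 degrees). In form: [[tx, ty, tz, ax, ay, az], ...]. A call has 1 to 5 rows; each row shifts and turns the commanded pose from where the row before left it, along the tool's axes as they then stand; what a row does not reach is not made up. A row lasts 1/12 s, in which the tool goes at most 41.7 mm and 7.16 degrees, less where a joint would pass 70% of its speed; a pose out of reach is approached as far as the arm can. A call is refused whole if a number of a shift passes 1 or a number of a turn 1, either way. A call with a gripper value outside its range is refused whole. "claw" is the opening in per cent of the stroke, from 0 (shut) to 100 (fully open), set as the call begins (left out, the last holds). The fingers move at their own pace and stop on an object; "force" is the grip in N (left out, the last holds). Time passes only in rows, so rows that do not move let the fingers close. It gives the time, the measured TCP pose, the force and the opening at its end, in the units of the state.
- get_state(): the state, without advancing time (a new reading comes with each control period).
- read_camera(name): name is "side" or "top"; returns the picture (420x560x3 uint8, red, green, blue); there is no depth.
- calibration(name): a dict with "K" (3x3 intrinsics, pixels), "camera_from_world" (4x4, takes a point from world to camera coordinates). Camera axes: x right, y down, z forward; pixel columns grow to the right and rows downward; lengths in mm; the calibration is good to about 2 mm. A picture is of the moment at which its call begins. calibration takes no time and is no camera call.
- finish_job(): hands the job in, once; it reports no verdict.
The state is a dict: "clock": time; "joint_positions": joint angles; "dq": joint speeds; "joint_efforts": joint torques, N m; "eef_pos": TCP position; "ee_rot": TCP orientation; "wrist_force": force on the tool from outside, world axes, zero at the start; "torque": the same for the moment, N m; "opening": finger opening in mm.
Only numpy, scipy, OpenCV 4.12 (cv2) and the standard library are available. Lean on these libraries where they do the work, as an engineer would, in place of code of your own. Each camera call takes 0.05 s, during which the arm holds its last target.

### The job

Fit the loose wheel of the sample trolley: slide it down the upright axle until it rests on the sprung washer, then set the orange toothed cap, open at both ends, over the axle tip and press it straight down until it bites tight against the wheel and keeps it clamped, with no play, when you let go. Press gently once the cap meets the wheel, so that the wheel's hub is not crushed, and leave the other things on the bench where they lie.

Things in the scene. Friction and masses are not known exactly. Their poses are not given: they have to be found in the camera images.
- axle_bracket: Grey foot plate 100x100x12 mm fixed to the bench, with a round boss (38 mm across, up to 22 mm) and in its middle a plain upright steel shaft 12 mm in diameter, cylindrical up to 66 mm above the bench, then tapering to a blunt 5 mm tip at 78 mm. Origin: centre of the underside, z up along the shaft.
- axle_tip (a point): Centre of the top end of the shaft, 78 mm above the bench; z up.
- washer_low (a point): Point on the shaft axis 26 mm above the bench, the lowest place for the top of the steel washer (31 mm across, on a brass spacer) on which the wheel shall rest. The spacer's length differs from time to time and is not measured: the washer's free top lies 0 to 6 mm above this point. The washer is carried by a stiff spring, about 10 N per mm, 4 mm of travel downward.
- wheel: Loose white wheel with black rubber tyre, lying flat, about 0.15 kg (the mass varies): 60 mm across the tyre (tyre from 3 to 21 mm of the height), 24 mm high, hub 50 mm across with flat faces, through bore 15 mm in diameter. Origin: centre of the underside, z up. The hub stands at most 12 N of pressure from the cap.
- axle_cap: Loose orange ribbed collar (push-on axle cap), standing the right way up, 40 mm across, 32 mm high, 0.24 kg, with a through bore of 20 mm in which four sprung steel teeth sit. Origin: centre of the underside, z up. After release it holds by its teeth, which can hold no more clamping force than their drag; a clamp of over 2.5 N is wanted.
- cap_teeth (a point): Centre of the ring of four tooth tips in the cap's bore, 6 mm above its underside, 9 mm between opposite tips. Pushed down, the teeth first meet the taper (resistance rises from near 0), then drag on the shaft at a fairly steady 4 to 10 N (it varies with friction), either way; once the cap's underside meets the wheel the resistance rises further, by up to 10 N per mm.
- screwdriver: Bystander: red-handled screwdriver, 163 mm long, lying near the front edge. Origin: centre of the underside.
- paint_brush: Bystander: paint brush with wooden handle, 217 mm long, lying near the front edge. Origin: centre of the underside.
- paint_marker: Bystander: yellow paint marker, 135 mm long, lying near the front edge. Origin: centre of the underside.
- tape_measure: Bystander: orange tape measure, 64x76x33 mm, behind the work. Origin: centre of the underside.
- jar: Bystander: white jar with blue cap, 52 mm across, 75 mm tall, behind the work. Origin: centre of the underside.
- sieve: Bystander: small brass sieve, 102 mm across, 42 mm tall, at the left. Origin: centre of the underside.
- core_slice: Bystander: slice of concrete core, 47 mm across, 24 mm tall, at the right. Origin: centre of the underside.
- mortar_cube: Bystander: grey mortar cube, 50 mm, at the right. Origin: centre of the underside.
There are look-alikes about, which are no part of the job. What is shaped like the wheel but purple is not meant.

How it is judged:
By the outcome, as a careful person would: the job done as asked, in the order asked, and still so for the second after the job is handed in, with the robot touching nothing.
It also fails if it takes over 64 s, if anything falls off the work surface, if the arm or the gripper's body presses on something with over 40 N, if the wrist force passes 120 N, or if a joint passes its speed limit or range.

## Working session

There is one attempt and no reset: what is moved stays moved. The work goes in short steps, Python scripts to look and compute and a tool call to move; the robot and the scene stay as the last step left them, time stands still between calls to the robot, and variables do not carry over. Pictures are saved under pics/ and viewed, and the job is handed in when it is done.

Besides the shell and the picture viewer there is one more tool, called after "Call:" by a JSON object that holds its "op" and its "data", one argument or row to a line. servo_tool: Moves the arm, as the interface text tells. Its arguments: {"type":"object","properties":{"moves":{"type":"array"},"claw":{"type":"number"},"force":{"type":"number"}},"required":["moves"]}

```bash
mkdir -p pics; ls; python3 - <<'E'
from rig import *
import cv2,numpy as np
np.set_printoptions(suppress=True,precision=3)
for n in("top","side"):
    im=read_camera(n); cv2.imwrite(f"pics/{n}0.png",im[:,:,::-1]); c=calibration(n); print(n,np.array(c["K"]),np.array(c["camera_from_world"]))
print(get_state())
E
```

```text
pics
top [[481.511   0.    282.558]
 [  0.    481.511 215.99 ]
 [  0.      0.      1.   ]] [[   0.087   -0.996   -0.      -1.377]
 [  -0.975   -0.085   -0.204  518.13 ]
 [   0.203    0.018   -0.979 1160.451]
 [   0.       0.       0.       1.   ]]
side [[497.736   0.    282.133]
 [  0.    497.736 216.739]
 [  0.      0.      1.   ]] [[  -0.883   -0.469   -0.01   467.013]
 [  -0.164    0.327   -0.931  144.879]
 [   0.44    -0.82    -0.366 1116.098]
 [   0.       0.       0.       1.   ]]
{'clock': 0.1, 'joint_positions': array([-1.297,  0.69 , -0.195,  1.566,  0.157,  0.903, -0.215]), 'dq': array([-0.001, -0.001,  0.001, -0.001, -0.   ,  0.   ,  0.002]), 'joint_efforts': array([ -0.003, -52.85 ,  -1.272, -15.384,  -0.053,   0.002,   0.   ]), 'eef_pos': array([148.344, 606.599, 262.999]), 'ee_rot': array([-0.   ,  0.12 ,  0.993, -0.001]), 'wrist_force': array([ 0.54 ,  1.628, -0.348]), 'torque': array([-0.027,  0.012,  0.029]), 'opening': 88.37166065380966}
```

View pics/top0.png

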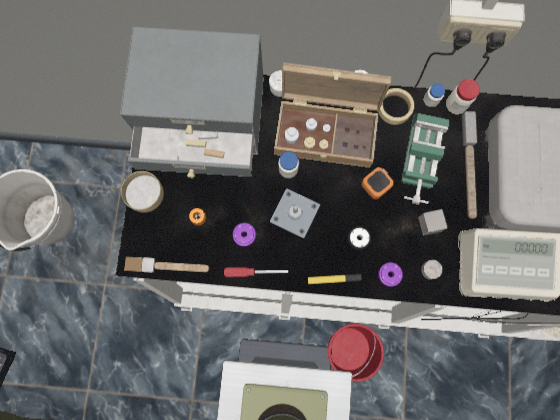

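View pics/side0.png

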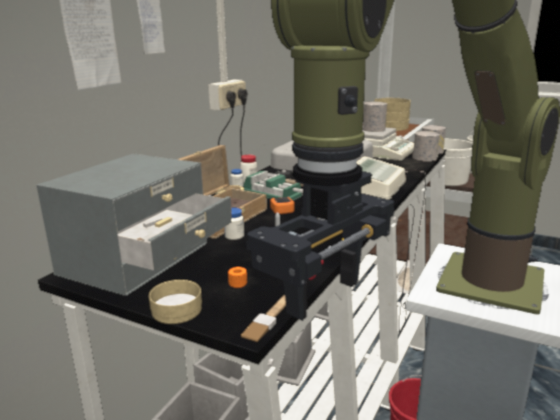

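The top view shows the white wheel at about (360,238), the orange cap at (197,216) and the bracket with its shaft at (295,212). The purple look-alikes are at (244,234) and (391,274). In the side view the cap is at (237,277), and the gripper hides the wheel and axle.

```bash
cat > h.py <<'E'
import numpy as np,cv2
from rig import *
np.set_printoptions(suppress=True,precision=2)
def cam(n):
    c=calibration(n);K=np.array(c["K"]);T=np.array(c["camera_from_world"]);return K,T[:3,:3],T[:3,3]
def ray(n,uv):
    K,R,t=cam(n); d=R.T@np.linalg.inv(K)@np.array([uv[0],uv[1],1.]); return -R.T@t,d/np.linalg.norm(d)
def plane(n,uv,z):
    o,d=ray(n,uv); return o+d*(z-o[2])/d[2]
def proj(n,p):
    K,R,t=cam(n);q=K@(R@np.array(p,float)+t);return q[:2]/q[2]
def tri(a,ua,b,ub):
    o1,d1=ray(a,ua);o2,d2=ray(b,ub)
    A=np.stack([d1,-d2],1);s=np.linalg.lstsq(A,o2-o1,rcond=None)[0]
    p,q=o1+s[0]*d1,o2+s[1]*d2;return (p+q)/2,np.linalg.norm(p-q)
def crop(n,im,c,r,f,name):
    x,y=int(c[0]),int(c[1]);s=im[max(0,y-r):y+r,max(0,x-r):x+r];cv2.imwrite(name,cv2.resize(s[:,:,::-1],None,fx=f,fy=f,interpolation=cv2.INTER_CUBIC))
E
python3 - <<'E'
from h import *
im=cv2.imread("pics/top0.png")[:,:,::-1]
print([ray(n,(280,210))[0] for n in("top","side")])
tiles=[]
for c in((360,238),(197,216),(295,212)):
    x,y=c;tiles.append(cv2.resize(im[y-30:y+30,x-30:x+30,::-1],None,fx=4.4,fy=4.4,interpolation=cv2.INTER_CUBIC))
cv2.imwrite("pics/crops0.png",np.hstack(tiles))
print("wheel",plane("top",(360,238),24),"cap",plane("top",(197,216),32),"tip",plane("top",(295,212),78))
hsv=cv2.cvtColor(np.ascontiguousarray(im),cv2.COLOR_RGB2HSV)
m=cv2.inRange(hsv,(5,150,120),(22,255,255));n,l,s,ce=cv2.connectedComponentsWithStats(m)
for i in range(1,n):
    if s[i,4]>30:print(s[i],ce[i])
m=cv2.inRange(hsv,(0,0,170),(180,50,255));n,l,s,ce=cv2.connectedComponentsWithStats(m[225:252,345:375])
for i in range(1,n):
    if s[i,4]>10:print("w",s[i],ce[i]+[345,225])
E
```

```text
[array([ 269.61,   22.17, 1241.74]), array([ -54.69, 1087.23,  547.46])]
wheel [ 482.36 -158.05   24.  ] cap [501.53 262.98  32.  ] tip [523.89  13.63  78.  ]
[362 168  31  31 174] [373.4 185.9]
[189 208  17  17 153] [196.52 215.53]
w [  5   3  19  19 266] [359.21 237.04]
```

View pics/crops0.png

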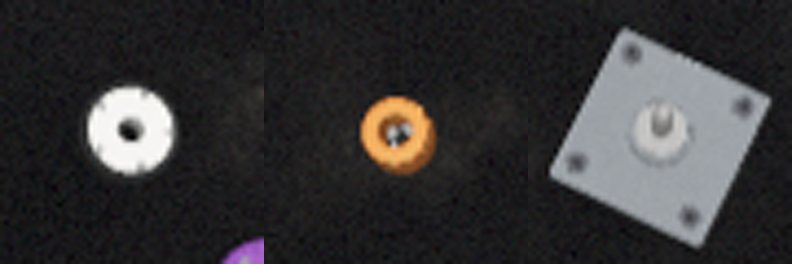

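```bash
cat > meas.py <<'E'
from h import *
def comp(m,near,minA=20):
    n,l,s,ce=cv2.connectedComponentsWithStats(m);b=None
    for i in range(1,n):
        if s[i,4]>=minA:
            d=np.hypot(*(ce[i]-near))
            if b is None or d<b[0]:b=(d,i)
    mm=(l==b[1]).astype(np.uint8);return mm,ce[b[1]],s[b[1]]
def wheel_top(im,near):
    g=im.min(2);x,y=map(int,near);m=((g>130)*255).astype(np.uint8)
    mm,c,s=comp(m,near);cs,_=cv2.findContours(mm,cv2.RETR_EXTERNAL,cv2.CHAIN_APPROX_NONE);c=max(cs,key=cv2.contourArea);return cv2.fitEllipse(c)
E
python3 - <<'E'
from meas import *
im=np.ascontiguousarray(cv2.imread("pics/top0.png")[:,:,::-1])
e=wheel_top(im,(360,238));print("wheel ell",e,plane("top",e[0],24))
# cap top face: bright orange
hsv=cv2.cvtColor(im,cv2.COLOR_RGB2HSV)
print(hsv[205:228:1,196,:].tolist())
g=im[:,:,0].astype(int)
# plate
r=im[175:250,260:330].astype(int);sat=r.max(2)-r.min(2)
m=((r.min(2)>90)).astype(np.uint8);mm,c,s=comp(m,np.array([35,37]))
cs,_=cv2.findContours(mm,cv2.RETR_EXTERNAL,cv2.CHAIN_APPROX_NONE);c=max(cs,key=cv2.contourArea)
b=cv2.minAreaRect(c);ctr=np.array(b[0])+[260,175];print("plate",b,ctr,plane("top",ctr,12))
E
```

```text
wheel ell ((359.166748046875, 237.2113800048828), (18.517518997192383, 19.102588653564453), 157.61956787109375) [ 484.21 -155.81   24.  ]
[[116, 78, 23], [10, 26, 29], [120, 16, 31], [14, 166, 203], [16, 156, 242], [17, 146, 243], [16, 151, 219], [14, 169, 164], [12, 185, 139], [10, 85, 141], [13, 13, 174], [15, 3, 178], [60, 2, 126], [0, 2, 167], [10, 64, 223], [16, 154, 240], [17, 145, 242], [18, 134, 230], [17, 145, 188], [13, 174, 126], [12, 140, 73], [0, 8, 34], [45, 12, 41]]
plate ((34.400001525878906, 37.69999694824219), (38.01315689086914, 38.460365295410156), 26.56505012512207) [294.4 212.7] [536.31  14.55  12.  ]
```

Call:
{"op": "servo_tool", "data": {
  "moves": [
    [-0.9,-0.56,0,0,0,0],
    [-0.9,-0.56,0,0,0,0],
    [-0.9,-0.56,0,0,0,0],
    [-0.9,-0.56,0,0,0,0],
    [-0.9,-0.56,0,0,0,0]
  ]
}}

```text
clock: 0.52
eef_pos: [260.3, 492.0, 263.4]
ee_rot: [-0.0, 0.119, 0.993, -0.0]
wrist_force: [0.5, 0.4, 0.3]
opening: 88.4
```

Call:
{"op": "servo_tool", "data": {
  "moves": [
    [-0.9,-0.56,0,0,0,0],
    [-0.9,-0.56,0,0,0,0],
    [-0.9,-0.56,0,0,0,0],
    [-0.9,-0.56,0,0,0,0],
    [-0.9,-0.56,0,0,0,0]
  ]
}}

```text
clock: 0.93
eef_pos: [371.6, 378.3, 263.5]
ee_rot: [-0.0, 0.12, 0.993, -0.0]
wrist_force: [-0.4, 0.7, -0.7]
opening: 88.5
```

Call:
{"op": "servo_tool", "data": {
  "moves": [
    [-0.9,-0.56,0,0,0,0],
    [-0.9,-0.56,0,0,0,0],
    [-0.9,-0.56,0,0,0,0],
    [-0.9,-0.56,0,0,0,0],
    [-0.9,-0.56,0,0,0,0]
  ]
}}

```text
clock: 1.35
eef_pos: [482.7, 264.7, 263.4]
ee_rot: [-0.0, 0.12, 0.993, -0.0]
wrist_force: [-0.5, 0.3, -0.2]
opening: 88.3
```

Call:
{"op": "servo_tool", "data": {
  "moves": [
    [-0.24,-0.97,0,0,0,0],
    [-0.24,-0.97,0,0,0,0],
    [-0.24,-0.97,0,0,0,0],
    [-0.24,-0.97,0,0,0,0],
    [-0.24,-0.97,0,0,0,0]
  ]
}}

```text
clock: 1.77
eef_pos: [482.0, 114.8, 263.4]
ee_rot: [-0.0, 0.12, 0.993, -0.0]
wrist_force: [0.6, 0.4, 0.3]
opening: 87.9
```

Call:
{"op": "servo_tool", "data": {
  "moves": [
    [-0.24,-0.97,0,0,0,0],
    [-0.24,-0.97,0,0,0,0],
    [-0.24,-0.97,0,0,0,0],
    [-0.24,-0.97,0,0,0,0],
    [-0.24,-0.97,0,0,0,0]
  ]
}}

```text
clock: 2.18
eef_pos: [482.4, -35.1, 263.5]
ee_rot: [-0.0, 0.12, 0.993, -0.0]
wrist_force: [-0.7, 0.2, 0.2]
opening: 88.3
```

Call:
{"op": "servo_tool", "data": {
  "moves": [
    [-0.24,-0.97,0,0,0,0],
    [-0.24,-0.97,0,0,0,0],
    [-0.24,-0.97,0,0,0,0],
    [-0.24,-0.97,0,0,0,0]
  ]
}}

```text
clock: 2.52
eef_pos: [482.7, -155.0, 263.5]
ee_rot: [-0.0, 0.12, 0.993, 0.0]
wrist_force: [0.3, 0.2, 0.8]
opening: 87.8
```

```bash
python3 - <<'E'
from meas import *
im=read_camera("side");cv2.imwrite("pics/side1.png",im[:,:,::-1])
print(get_state()["eef_pos"])
pts={"wheel":(484.2,-155.8,24),"cap":(502,263,32),"tip":(536.3,14.5,78)}
t=[]
for k,p in pts.items():
    q=proj("side",p);print(k,q);x,y=map(int,q);t.append(cv2.resize(im[y-30:y+30,x-30:x+30,::-1],None,fx=4.4,fy=4.4,interpolation=cv2.INTER_CUBIC));print(x-30,y-30)
cv2.imwrite("pics/crops1.png",np.hstack(t))
im=read_camera("top");cv2.imwrite("pics/top1.png",im[:,:,::-1])
E
```

```text
[ 481.95 -162.82  263.21]
wheel [320.73 214.09]
290 184
cap [237.28 270.11]
207 240
tip [276.77 212.65]
246 182
```

View pics/crops1.png

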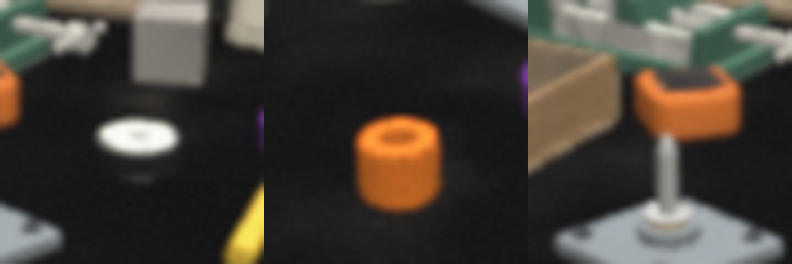

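View pics/side1.png

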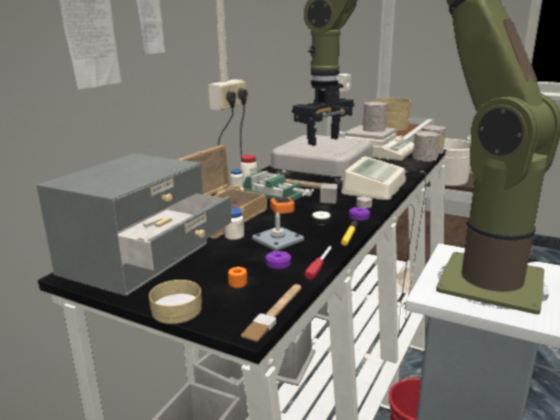

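View pics/top1.png

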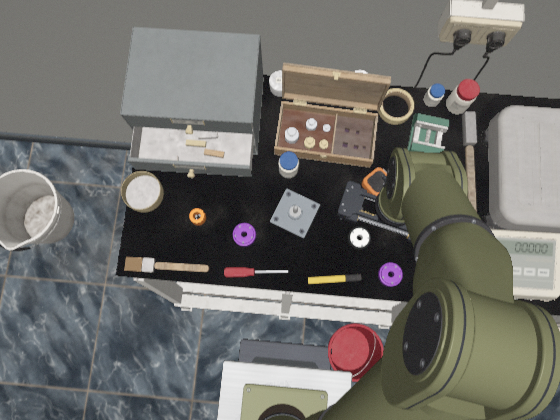

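The side view is now clear: wheel top at about (321,214), cap top at (237,270), axle tip at (277,212). I'll triangulate these.

```bash
python3 - <<'E'
from meas import *
t=np.ascontiguousarray(cv2.imread("pics/top0.png")[:,:,::-1]);s=np.ascontiguousarray(cv2.imread("pics/side1.png")[:,:,::-1])
ew=wheel_top(s,(321,214));et=wheel_top(t,(360,238));print(ew,tri("top",et[0],"side",ew[0]))
# cap: bright top face
def capmask(im,near,lo):
    h=cv2.cvtColor(im,cv2.COLOR_RGB2HSV);m=cv2.inRange(h,(5,100,lo),(25,255,255))
    mm,c,st=comp(m,near);cs,_=cv2.findContours(mm,cv2.RETR_EXTERNAL,cv2.CHAIN_APPROX_NONE);return cv2.fitEllipse(max(cs,key=cv2.contourArea)),st
for lo in(180,200,215):
    a,sa=capmask(t,(196,215),lo);b,sb=capmask(s,(237,270),lo);print(lo,a,sa,b,sb,plane("top",a[0],32),tri("top",a[0],"side",b[0]))
print("tip",tri("top",(294.5,208.5),"side",(277.1,212.4)))
g=t.min(2);print(g[200:222,288:302])
print(s.min(2)[208:236,268:286])
E
```

```text
((321.0659484863281, 214.55714416503906), (7.0435404777526855, 16.567485809326172), 92.28302764892578) (array([ 483.92, -156.22,   22.54]), np.float64(1.1571776365232445))
180 ((196.3102569580078, 215.37600708007812), (14.209083557128906, 14.623939514160156), 18.972028732299805) [189 208  16  16 138] ((237.56951904296875, 274.85760498046875), (15.56286334991455, 19.0396785736084), 168.45498657226562) [229 267  17  19 224] [503.   264.94  32.  ] (array([502.73, 265.82,  21.87]), np.float64(4.8497653986851015))
200 ((196.26173400878906, 215.24679565429688), (13.689159393310547, 14.319002151489258), 28.744407653808594) [189 208  15  15 126] ((237.1241455078125, 271.3811950683594), (8.58468246459961, 16.5591983795166), 87.5628662109375) [229 267  17  10 120] [503.32 265.11  32.  ] (array([502.63, 264.96,  29.88]), np.float64(2.3933554581702166))
215 ((196.41758728027344, 215.33155822753906), (12.896008491516113, 13.642977714538574), 56.571983337402344) [190 209  14  14 105] ((237.09823608398438, 271.2835388183594), (7.988046169281006, 16.271310806274414), 85.99918365478516) [229 267  17 
[... 2866 characters left out ...]
 83  60  52  40  29  27]
 [ 26  27  28  33  52  83 105 112 124 136 140 132 118 112 104  82  57  39]
 [ 31  42  59  80 112 158 183 163 137 137 144 153 163 167 159 137 110  87]
 [ 73  90 115 143 173 201 211 187 151 143 151 169 191 200 195 173 153 142]
 [132 142 153 168 191 208 214 201 176 167 173 189 205 209 200 183 167 164]
 [160 164 165 164 172 186 200 202 197 192 193 197 200 193 182 171 167 166]
 [167 166 162 156 156 154 156 165 171 173 172 167 158 153 159 161 162 163]
 [167 164 156 148 153 150 133 129 132 131 132 131 130 143 154 154 149 154]
 [167 163 147 130 137 146 148 146 142 136 140 145 148 152 146 136 130 145]
 [167 162 147 120 113 122 129 137 141 142 143 140 136 132 124 118 123 145]]
```

```bash
python3 - <<'E'
from meas import *
t=np.ascontiguousarray(cv2.imread("pics/top0.png")[:,:,::-1])
print("tip",plane("top",(294.8,205.3),78),tri("top",(294.8,205.3),"side",(277.2,212.2)))
print("proj",proj("top",(536.3,14.5,78)),proj("side",(536.3,14.5,78)),proj("side",(536.3,14.5,12)))
r=t[200:225,285:307].min(2).astype(np.uint8)
m=(r>165).astype(np.uint8);cs,_=cv2.findContours(m,cv2.RETR_EXTERNAL,cv2.CHAIN_APPROX_NONE);e=cv2.fitEllipse(max(cs,key=cv2.contourArea));c=np.array(e[0])+[285,200];print(e,c,plane("top",c,26),plane("top",c,32))
s=np.ascontiguousarray(cv2.imread("pics/side1.png")[:,:,::-1])
# shaft axis columns at rows 216..225 side
for row in(214,218,222):
    w=s[row,272:283].min(1).astype(float)-33;w=w.clip(0);cx=(w*np.arange(272,283)).sum()/w.sum();print(row,cx)
for z in(40,50,60,70,78):print(z,proj("side",(536.3,14.5,z)))
# plate corners side view
m=(s.min(2)>95).astype(np.uint8);mm,c,st=comp(m,(277,238),200);cs,_=cv2.findContours(mm,cv2.RETR_EXTERNAL,cv2.CHAIN_APPROX_NONE);print(st,c)
E
```

```text
tip [540.8   15.52  78.  ] (array([537.95,  14.47,  79.56]), np.float64(5.280167673250769))
proj [295.06 207.1 ] [276.77 212.65] [277.1  235.61]
((9.646646499633789, 11.097232818603516), (10.801969528198242, 11.081096649169922), 177.04263305664062) [294.65 211.1 ] [537.56  14.35  26.  ] [536.23  14.39  32.  ]
214 277.11500974658867
218 277.12883435582825
222 277.26763485477176
40 [276.97 225.97]
50 [276.92 222.5 ]
60 [276.86 219.  ]
70 [276.81 215.48]
78 [276.77 212.65]
[253 212  51  38 717] [277.9 235.8]
```

Call:
{"op": "servo_tool", "data": {
  "moves": [
    [0,0.24,0.9,0,0,0],
    [0,0,0.9,0,0,0],
    [0,0,0.9,0,0,0],
    [0,0,0.9,0,0,0],
    [0,0,0.9,0,0,0]
  ]
}}

```text
clock: 3.03
eef_pos: [484.8, -145.6, 127.5]
ee_rot: [0.0, 0.119, 0.993, 0.0]
wrist_force: [0.8, -0.7, -0.3]
opening: 88.1
```

Call:
{"op": "servo_tool", "data": {
  "moves": [
    [0,0,0.9,0,0,0],
    [0,0,0.5,0,0,0],
    [0,0,0,0,0,0]
  ]
}}

```text
clock: 3.28
eef_pos: [483.2, -145.0, 83.8]
ee_rot: [-0.003, 0.119, 0.993, 0.001]
wrist_force: [-0.5, -0.2, 0.5]
opening: 87.9
```

Call:
{"op": "servo_tool", "data": {
  "moves": [
    [0,0,0,0,0,0],
    [0,0,0,0,0,0]
  ]
}}

```text
clock: 3.45
eef_pos: [485.4, -146.1, 87.5]
ee_rot: [0.001, 0.119, 0.993, 0.0]
wrist_force: [-0.1, 0.9, -0.5]
opening: 87.6
```

```bash
python3 - <<'E'
from meas import *
s=get_state();print(s["eef_pos"],s["dq"],s["ee_rot"])
im=read_camera("side");cv2.imwrite("pics/side2.png",cv2.resize(im[140:280,230:420,::-1],None,fx=4,fy=4))
s=get_state();print(s["eef_pos"])
E
```

```text
[ 485.39 -146.13   87.45] [ 0.01 -0.02  0.   -0.   -0.   -0.   -0.  ] [0.   0.12 0.99 0.  ]
[ 485.6  -146.38   87.79]
```

View pics/side2.png

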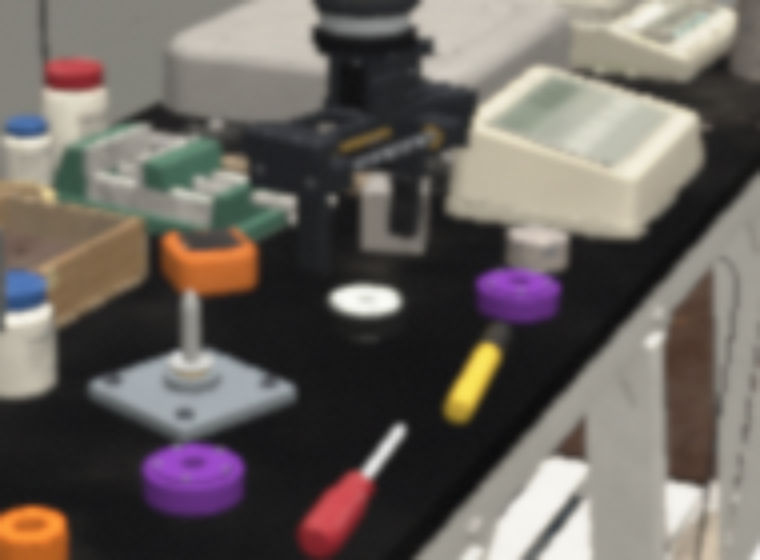

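Call:
{"op": "servo_tool", "data": {
  "moves": [
    [-0.03,-0.33,0.3,0,0,0],
    [0,0,0.5,0,0,0],
    [0,0,0.5,0,0,0],
    [0,0,0.4,0,0,0],
    [0,0,0.2,0,0,0]
  ]
}}

```text
clock: 3.92
eef_pos: [483.1, -157.2, 28.9]
ee_rot: [-0.0, 0.12, 0.993, -0.0]
wrist_force: [-0.9, 0.5, -0.1]
opening: 88.4
```

Call:
{"op": "servo_tool", "data": {
  "moves": [
    [0,0,0,0,0,0],
    [0,0,0,0,0,0],
    [0,0,0,0,0,0]
  ]
}}

```text
clock: 4.17
eef_pos: [483.8, -156.7, 30.3]
ee_rot: [0.001, 0.12, 0.993, -0.0]
wrist_force: [-0.2, 0.3, -0.3]
opening: 88.3
```

```bash
python3 - <<'E'
from meas import *
im=read_camera("side");cv2.imwrite("pics/side3.png",cv2.resize(im[140:260,260:400,::-1],None,fx=5,fy=5))
im=read_camera("top");cv2.imwrite("pics/top3.png",cv2.resize(im[170:300,290:430,::-1],None,fx=4,fy=4))
s=get_state();print(s["eef_pos"])
E
```

```text
[ 483.8  -156.62   30.41]
```

View pics/side3.png

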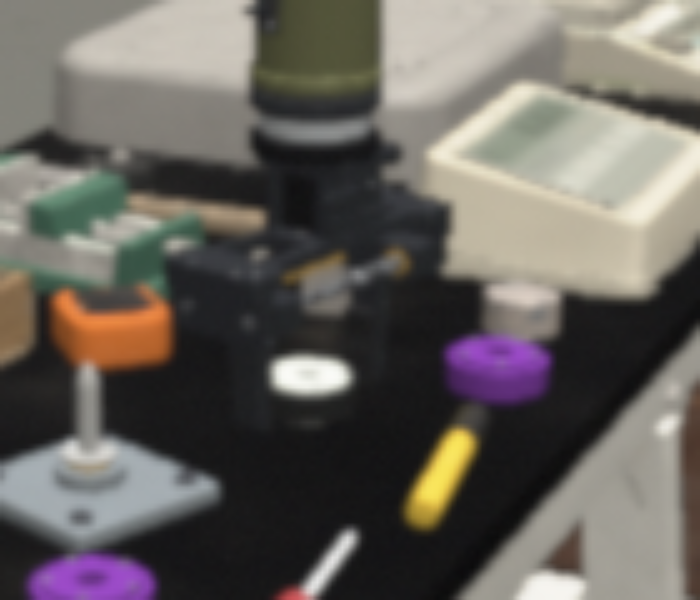

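View pics/top3.png

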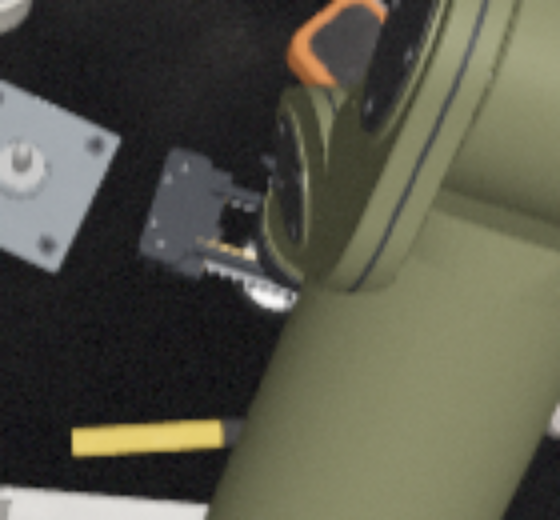

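Call:
{"op": "servo_tool", "data": {
  "moves": [
    [0,0,0.04,0,0,0],
    [0,0,0,0,0,0],
    [0,0,0,0,0,0],
    [0,0,0,0,0,0],
    [0,0,0,0,0,0]
  ],
  "claw": 40,
  "force": 25
}}

```text
clock: 4.68
eef_pos: [483.5, -156.2, 28.6]
ee_rot: [0.0, 0.119, 0.993, 0.0]
wrist_force: [-1.2, 0.0, 1.2]
opening: 60.1
```

Call:
{"op": "servo_tool", "data": {
  "moves": [
    [0,0,0,0,0,0],
    [0,0,0,0,0,0],
    [0,0,0,0,0,0]
  ]
}}

```text
clock: 4.93
eef_pos: [483.4, -156.3, 28.6]
ee_rot: [0.0, 0.12, 0.993, 0.0]
wrist_force: [0.4, -0.2, 1.8]
opening: 59.8
```

Call:
{"op": "servo_tool", "data": {
  "moves": [
    [0,0,-0.4,0,0,0],
    [0,0,-0.8,0,0,0],
    [0,0,-0.9,0,0,0],
    [0,0,-0.9,0,0,0],
    [0,0,-0.7,0,0,0]
  ]
}}

```text
clock: 5.35
eef_pos: [483.2, -156.4, 141.0]
ee_rot: [0.0, 0.12, 0.993, -0.0]
wrist_force: [-0.2, -0.1, -1.5]
opening: 59.9
```

Call:
{"op": "servo_tool", "data": {
  "moves": [
    [0,0.4,0,0,0,0],
    [-0.06,0.9,0,0,0,0],
    [-0.06,0.9,0,0,0,0],
    [-0.06,0.9,0,0,0,0],
    [-0.06,0.9,0,0,0,0]
  ]
}}

```text
clock: 5.77
eef_pos: [518.7, -40.5, 139.3]
ee_rot: [-0.0, 0.12, 0.993, -0.0]
wrist_force: [-0.2, -0.4, -2.2]
opening: 59.8
```

Call:
{"op": "servo_tool", "data": {
  "moves": [
    [-0.06,0.9,0,0,0,0],
    [-0.06,0.7,0,0,0,0],
    [0,0.35,0,0,0,0],
    [0,0,0,0,0,0],
    [0,0,0,0,0,0]
  ]
}}

```text
clock: 6.18
eef_pos: [535.6, 13.6, 139.2]
ee_rot: [-0.001, 0.12, 0.993, -0.001]
wrist_force: [-0.3, -0.7, -1.3]
opening: 59.8
```

Call:
{"op": "servo_tool", "data": {
  "moves": [
    [0,0,0,0,0,0],
    [0,0,0,0,0,0]
  ]
}}

```text
clock: 6.35
eef_pos: [535.6, 12.1, 139.3]
ee_rot: [-0.0, 0.121, 0.993, -0.001]
wrist_force: [0.3, 1.3, -1.6]
opening: 59.9
```

```bash
python3 - <<'E'
from meas import *
im=read_camera("side");cv2.imwrite("pics/side4.png",cv2.resize(im[150:260,210:350,::-1],None,fx=5,fy=5))
cv2.imwrite("pics/side4f.png",im[:,:,::-1])
im=read_camera("top");cv2.imwrite("pics/top4.png",im[:,:,::-1])
s=get_state();print(s["eef_pos"],s["ee_rot"],s["wrist_force"],s["torque"])
E
```

```text
[535.89  12.76 139.47] [-0.    0.12  0.99 -0.  ] [-0.29  0.85 -1.53] [ 0.01 -0.02 -0.03]
```

View pics/side4.png

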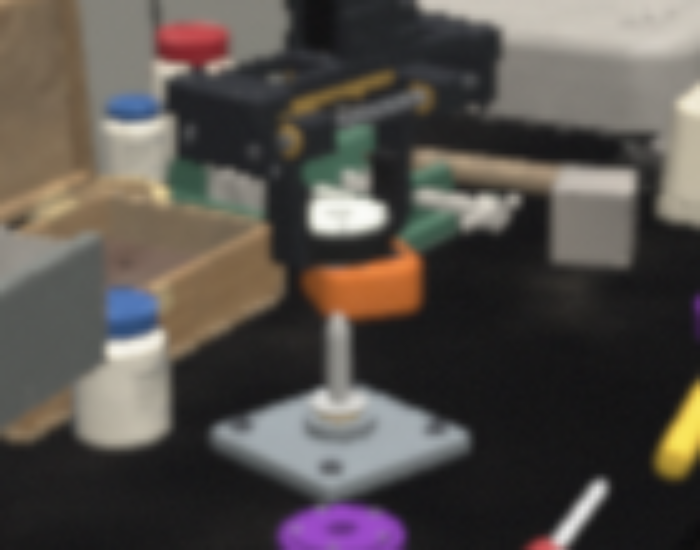

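View pics/top4.png

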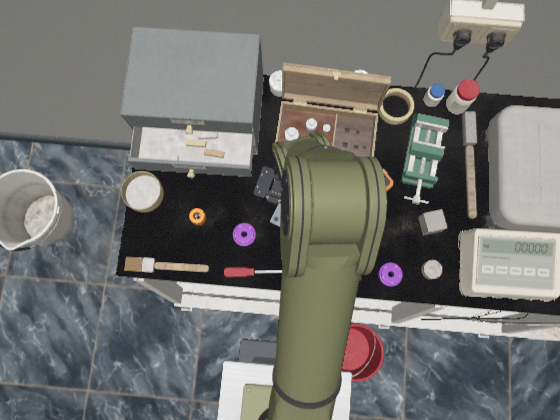

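```bash
python3 - <<'E'
from meas import *
s=np.ascontiguousarray(cv2.imread("pics/side4f.png")[:,:,::-1]);g=s.min(2).astype(int)
print(g[184:204,262:294])
for p in((536.5,12.8,134.9),(536.5,14.5,134.9),(536.5,14.5,78)):print(proj("side",p))
for a in np.radians([0,30,60,90,120,150,180,210,240,270,300,330]): 
    q=proj("side",(536.5+25*np.cos(a),12.8+25*np.sin(a),134.9));print(q,end=" ")
E
```

```text
[[ 35  41  55  60  42  35  36  39  51  63  66  67  68  69  70  84 123 153
  152 133 123 108  62  30  27  27  29  32  36  49  78 102]
 [ 56  43  46  48  37  33  36  40  50  62  67  70  70  71  72  89 129 161
  169 160 151 126  71  32  27  29  30  33  35  45  70  87]
 [ 91  56  37  35  32  34  36  37  46  60  79 101 112 102  90  94 125 153
  164 165 161 133  74  33  29  28  30  31  34  41  56  70]
 [104  61  33  32  32  33  36  37  40  59 104 151 171 163 145 133 137 149
  155 154 150 124  69  33  31  30  31  33  35  41  60  88]
 [105  61  32  32  30  32  35  36  38  59 107 158 183 188 188 182 175 168
  157 139 130 110  65  36  32  33  31  32  35  47  83 127]
 [101  59  35  31  31  32  34  35  38  62 112 161 185 194 200 200 197 196
  187 164 156 140  99  60  43  35  33  34  36  49  87 130]
 [ 98  58  34  32  31  33  33  36  43  83 151 209 228 231 231 231 231 232
  232 229 227 216 179 139 103  58  35  33  34  45  73 107]
 [ 97  56  32  31  30  31  34  36  48 101 183 234 242 238 234 233 232 233
  239 244 245 242 233 218 172  96  42  34  34  39  55  76]
 [ 88  52  33  31  30  32  33  36  4
[... 1100 characters left out ...]
1
   33  32  32  32  32  30  30  35  46  58  66  67  64  57]
 [ 73  64  45  34  31  31  32  33  36  36  32  31  30  31  30  31  31  33
   32  33  34  33  33  35  38  46  56  65  66  67  64  52]
 [ 74  69  57  45  41  34  31  32  37  37  35  35  38  41  47  48  46  42
   38  40  43  47  47  49  52  58  66  71  71  68  65  52]
 [ 74  72  67  64  56  39  28  31  37  37  40  46  53  63  70  73  70  61
   55  56  64  68  65  65  65  66  68  68  66  63  58  47]]
[276.72 191.96]
[276.41 192.15]
[276.71 212.64]
[268.34 190.61] [267.09 192.16] [268.43 193.69] [272.04 194.77] [276.97 195.09] [281.82 194.57] [285.25 193.34] [286.34 191.77] [284.86 190.28] [281.25 189.25] [276.48 188.95] [271.78 189.44]
```

Call:
{"op": "servo_tool", "data": {
  "moves": [
    [0,0.05,0.5,0,0,0],
    [0,0,0.4,0,0,0],
    [0,0,0.2,0,0,0],
    [0,0,0,0,0,0],
    [0,0,0,0,0,0]
  ]
}}

```text
clock: 6.87
eef_pos: [536.5, 15.5, 106.4]
ee_rot: [-0.0, 0.12, 0.993, -0.0]
wrist_force: [0.6, 0.3, -2.1]
opening: 59.7
```

Call:
{"op": "servo_tool", "data": {
  "moves": [
    [0,0,0.1,0,0,0],
    [0,0,0.1,0,0,0],
    [0,0,0.1,0,0,0],
    [0,0,0,0,0,0]
  ]
}}

```text
clock: 7.2
eef_pos: [536.4, 15.9, 97.2]
ee_rot: [-0.0, 0.12, 0.993, -0.0]
wrist_force: [-0.2, 0.2, -1.0]
opening: 59.9
```

```bash
python3 - <<'E'
from meas import *
im=read_camera("side");cv2.imwrite("pics/side5.png",cv2.resize(im[170:250,230:330,::-1],None,fx=7,fy=7,interpolation=cv2.INTER_CUBIC))
s=get_state();print(s["eef_pos"],s["wrist_force"],s["torque"])
E
```

```text
[536.48  15.94  97.33] [ 0.08 -0.49 -1.68] [-0.02  0.01 -0.01]
```

View pics/side5.png

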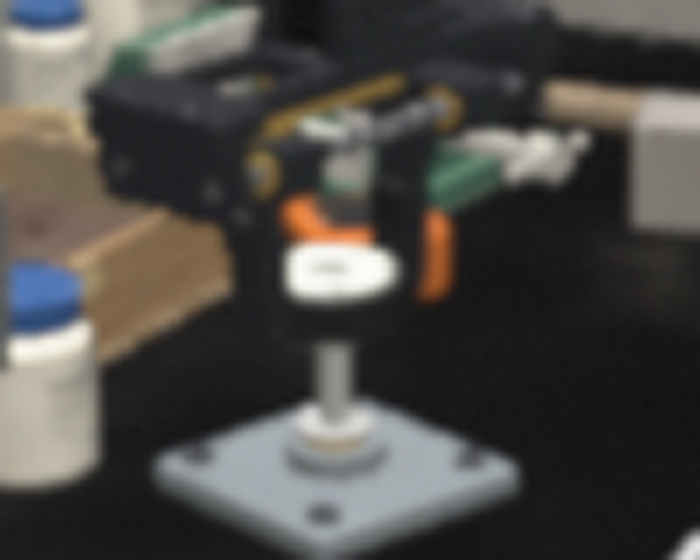

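The wheel's bore is over the shaft at about (335,330) in the crop, with no contact force. I'll go on down.

Call:
{"op": "servo_tool", "data": {
  "moves": [
    [0,-0.03,0.1,0,0,0],
    [0,0,0.1,0,0,0],
    [0,0,0.1,0,0,0],
    [0,0,0.1,0,0,0],
    [0,0,0,0,0,0]
  ]
}}

```text
clock: 7.67
eef_pos: [536.0, 15.1, 84.8]
ee_rot: [-0.001, 0.12, 0.993, -0.0]
wrist_force: [0.6, 0.1, -1.7]
opening: 60.2
```

Call:
{"op": "servo_tool", "data": {
  "moves": [
    [0,0,0.1,0,0,0],
    [0,0,0.1,0,0,0],
    [0,0,0.1,0,0,0],
    [0,0,0,0,0,0]
  ]
}}

```text
clock: 8.0
eef_pos: [536.1, 15.1, 75.9]
ee_rot: [-0.0, 0.12, 0.993, -0.0]
wrist_force: [-0.8, -0.1, -1.8]
opening: 60.2
```

Call:
{"op": "servo_tool", "data": {
  "moves": [
    [0,0,0.1,0,0,0],
    [0,0,0.1,0,0,0],
    [0,0,0.1,0,0,0],
    [0,0,0.1,0,0,0],
    [0,0,0,0,0,0]
  ]
}}

```text
clock: 8.42
eef_pos: [536.1, 15.1, 63.9]
ee_rot: [-0.0, 0.12, 0.993, -0.0]
wrist_force: [-0.2, 0.4, -1.4]
opening: 60.1
```

Call:
{"op": "servo_tool", "data": {
  "moves": [
    [0,0,0.05,0,0,0],
    [0,0,0,0,0,0]
  ]
}}

```text
clock: 8.58
eef_pos: [536.4, 15.1, 62.8]
ee_rot: [-0.0, 0.12, 0.993, 0.0]
wrist_force: [-0.6, 0.3, -1.6]
opening: 60.1
```

Call:
{"op": "servo_tool", "data": {
  "moves": [
    [0,0,0.05,0,0,0],
    [0,0,0,0,0,0]
  ]
}}

```text
clock: 8.75
eef_pos: [536.4, 15.1, 61.4]
ee_rot: [-0.0, 0.12, 0.993, 0.0]
wrist_force: [0.1, -0.3, -1.4]
opening: 59.8
```

Call:
{"op": "servo_tool", "data": {
  "moves": [
    [0,0,0.04,0,0,0],
    [0,0,0,0,0,0]
  ]
}}

```text
clock: 8.92
eef_pos: [536.3, 15.0, 60.2]
ee_rot: [-0.0, 0.12, 0.993, 0.0]
wrist_force: [0.1, 0.2, -0.9]
opening: 59.9
```

Call:
{"op": "servo_tool", "data": {
  "moves": [
    [0,0,0.03,0,0,0],
    [0,0,0,0,0,0]
  ]
}}

```text
clock: 9.08
eef_pos: [536.4, 15.1, 59.3]
ee_rot: [-0.0, 0.12, 0.993, 0.0]
wrist_force: [0.0, 0.3, -2.3]
opening: 60.2
```

Call:
{"op": "servo_tool", "data": {
  "moves": [
    [0,0,0.03,0,0,0],
    [0,0,0,0,0,0]
  ]
}}

```text
clock: 9.25
eef_pos: [536.4, 15.1, 58.4]
ee_rot: [-0.0, 0.12, 0.993, 0.0]
wrist_force: [0.9, 0.1, -1.6]
opening: 59.7
```

Call:
{"op": "servo_tool", "data": {
  "moves": [
    [0,0,0.03,0,0,0],
    [0,0,0,0,0,0]
  ]
}}

```text
clock: 9.42
eef_pos: [536.5, 15.1, 57.6]
ee_rot: [0.0, 0.12, 0.993, 0.0]
wrist_force: [0.5, -0.6, -0.3]
opening: 60.0
```

Call:
{"op": "servo_tool", "data": {
  "moves": [
    [0,0,0.03,0,0,0],
    [0,0,0,0,0,0]
  ]
}}

```text
clock: 9.58
eef_pos: [536.5, 15.1, 57.1]
ee_rot: [0.0, 0.12, 0.993, -0.0]
wrist_force: [-1.3, -0.3, 5.4]
opening: 60.0
```

Call:
{"op": "servo_tool", "data": {
  "moves": [
    [0,0,0.03,0,0,0],
    [0,0,0,0,0,0]
  ]
}}

```text
clock: 9.75
eef_pos: [536.5, 15.1, 56.6]
ee_rot: [0.0, 0.12, 0.993, -0.0]
wrist_force: [-1.5, -0.5, 9.8]
opening: 60.0
```

Call:
{"op": "servo_tool", "data": {
  "moves": [
    [0,0,-0.03,0,0,0],
    [0,0,0,0,0,0]
  ]
}}

```text
clock: 9.92
eef_pos: [536.5, 15.1, 57.3]
ee_rot: [0.0, 0.12, 0.993, 0.0]
wrist_force: [-0.7, -0.2, 4.7]
opening: 59.8
```

Call:
{"op": "servo_tool", "data": {
  "moves": [
    [0,0,0,0,0,0],
    [0,0,0,0,0,0],
    [0,0,0,0,0,0],
    [0,0,0,0,0,0],
    [0,0,0,0,0,0]
  ],
  "claw": 100
}}

```text
clock: 10.33
eef_pos: [536.4, 15.1, 56.5]
ee_rot: [-0.0, 0.12, 0.993, 0.0]
wrist_force: [0.2, 0.2, 0.2]
opening: 87.8
```

Call:
{"op": "servo_tool", "data": {
  "moves": [
    [0,0,0,0,0,0],
    [0,0,-0.3,0,0,0],
    [0,0,-0.6,0,0,0],
    [0,0,-0.9,0,0,0],
    [0,0,-0.9,0,0,0]
  ]
}}

```text
clock: 10.75
eef_pos: [535.8, 15.1, 138.7]
ee_rot: [-0.001, 0.119, 0.993, -0.0]
wrist_force: [-0.2, 0.0, -0.1]
opening: 88.2
```

Call:
{"op": "servo_tool", "data": {
  "moves": [
    [0,0,-0.9,0,0,0],
    [0,0.9,-0.6,0,0,0],
    [0,0.9,-0.3,0,0,0],
    [0,0.9,0,0,0,0],
    [0,0.9,0,0,0,0]
  ]
}}

```text
clock: 11.17
eef_pos: [562.6, 121.1, 193.5]
ee_rot: [0.001, 0.12, 0.993, 0.0]
wrist_force: [-0.2, 0.3, -0.3]
opening: 88.1
```

Call:
{"op": "servo_tool", "data": {
  "moves": [
    [0.5,0.7,0,0,0,0],
    [0.5,0.7,0,0,0,0],
    [0.5,0.7,0,0,0,0],
    [0.5,0.7,0,0,0,0],
    [0.5,0.7,0,0,0,0]
  ]
}}

```text
clock: 11.58
eef_pos: [513.4, 240.8, 192.3]
ee_rot: [0.0, 0.12, 0.993, 0.0]
wrist_force: [0.2, 0.4, 0.5]
opening: 88.1
```

Call:
{"op": "servo_tool", "data": {
  "moves": [
    [0.5,0.7,0,0,0,0],
    [0,0,0.4,0,0,0],
    [0,0,0.5,0,0,0],
    [0,0,0.5,0,0,0],
    [0,0,0.4,0,0,0]
  ]
}}

```text
clock: 12.0
eef_pos: [504.1, 263.8, 137.5]
ee_rot: [-0.0, 0.119, 0.993, -0.0]
wrist_force: [0.6, -0.2, -0.4]
opening: 88.0
```

Call:
{"op": "servo_tool", "data": {
  "moves": [
    [0,0,0,0,0,0],
    [0,0,0,0,0,0],
    [0,0,0,0,0,0]
  ]
}}

```text
clock: 12.25
eef_pos: [504.9, 263.9, 138.6]
ee_rot: [0.0, 0.12, 0.993, 0.0]
wrist_force: [0.1, 0.1, 0.7]
opening: 88.4
```

```bash
python3 - <<'E'
from meas import *
im=read_camera("side");cv2.imwrite("pics/side6.png",im[:,:,::-1])
im=read_camera("top");cv2.imwrite("pics/top6f.png",im[:,:,::-1]);cv2.imwrite("pics/top6.png",cv2.resize(im[150:290,120:340,::-1],None,fx=3.6,fy=3.6))
s=get_state();print(s["eef_pos"],s["ee_rot"])
E
```

```text
[505.08 264.   138.77] [0.   0.12 0.99 0.  ]
```

View pics/side6.png

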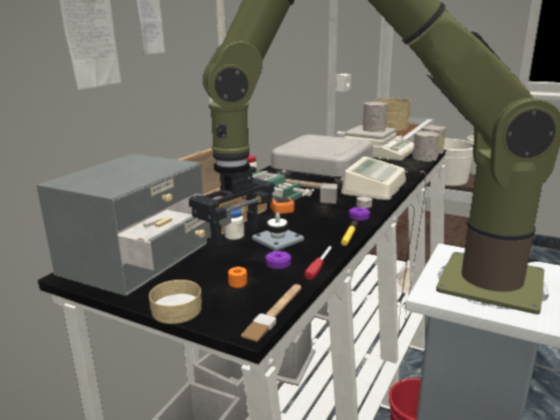

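View pics/top6.png

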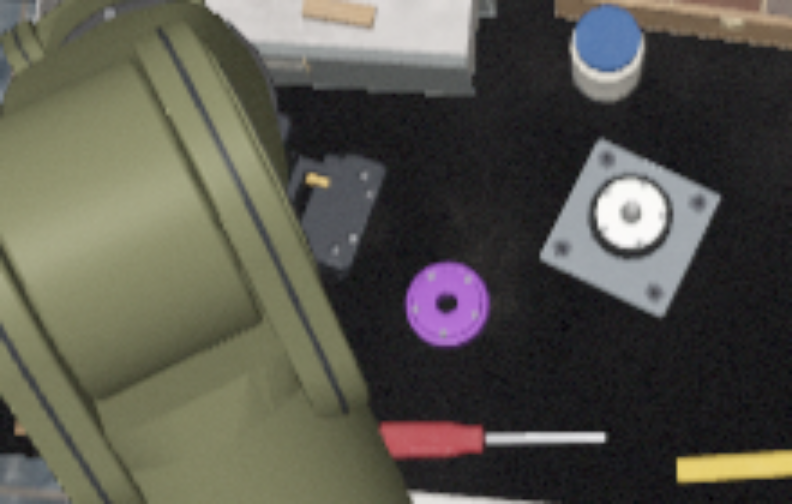

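The wheel lies on the axle, concentric, at (630,213) in the top crop. The gripper is above the cap and clear of the drawer, so I'll descend.

Call:
{"op": "servo_tool", "data": {
  "moves": [
    [0.07,0.01,0.5,0,0,0],
    [0,0,0.8,0,0,0],
    [0,0,0.7,0,0,0],
    [0,0,0,0,0,0],
    [0,0,0,0,0,0]
  ]
}}

```text
clock: 12.77
eef_pos: [502.3, 264.4, 77.8]
ee_rot: [-0.0, 0.12, 0.993, -0.0]
wrist_force: [0.1, 0.2, 0.2]
opening: 88.0
```

```bash
python3 - <<'E'
from meas import *
im=read_camera("side");cv2.imwrite("pics/side7.png",cv2.resize(im[160:320,150:330,::-1],None,fx=3.7,fy=3.7))
s=get_state();print(s["eef_pos"],s["ee_rot"])
E
```

```text
[503.   264.76  78.58] [0.   0.12 0.99 0.  ]
```

View pics/side7.png

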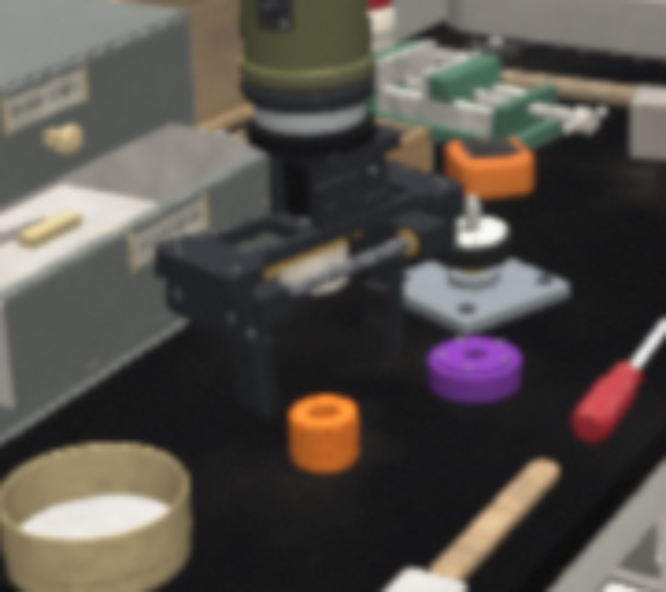

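Call:
{"op": "servo_tool", "data": {
  "moves": [
    [0,0,0.6,0,0,0],
    [0,0,0.6,0,0,0],
    [0,0,0.4,0,0,0],
    [0,0,0,0,0,0],
    [0,0,0,0,0,0]
  ]
}}

```text
clock: 13.23
eef_pos: [502.8, 264.7, 30.3]
ee_rot: [0.0, 0.12, 0.993, 0.0]
wrist_force: [-0.3, -0.5, 1.3]
opening: 87.9
```

```bash
python3 - <<'E'
from meas import *
im=read_camera("side");cv2.imwrite("pics/side8.png",cv2.resize(im[180:320,150:310,::-1],None,fx=4,fy=4))
s=get_state();print(s["eef_pos"],s["ee_rot"])
E
```

```text
[503.13 264.83  30.67] [0.   0.12 0.99 0.  ]
```

View pics/side8.png

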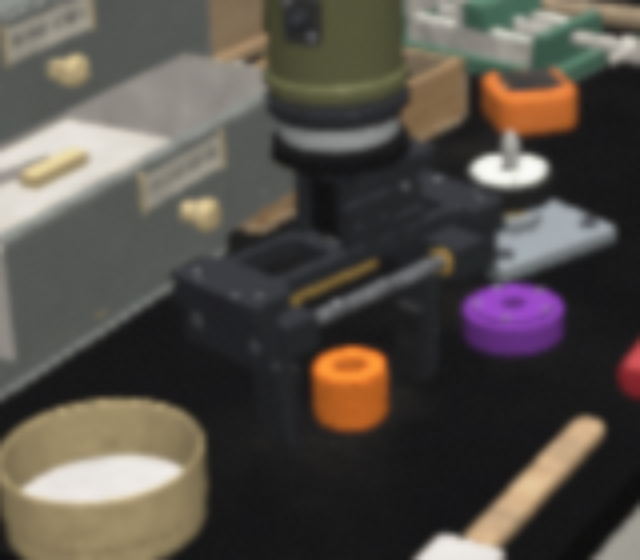

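Call:
{"op": "servo_tool", "data": {
  "moves": [
    [0,0,0,0,0,0],
    [0,0,0,0,0,0],
    [0,0,0,0,0,0],
    [0,0,0,0,0,0],
    [0,0,0,0,0,0]
  ],
  "claw": 20,
  "force": 50
}}

```text
clock: 13.7
eef_pos: [502.8, 264.6, 30.0]
ee_rot: [0.0, 0.12, 0.993, 0.0]
wrist_force: [0.3, 0.0, -0.1]
opening: 56.9
```

Call:
{"op": "servo_tool", "data": {
  "moves": [
    [0,0,0,0,0,0],
    [0,0,0,0,0,0],
    [0,0,0,0,0,0],
    [0,0,0,0,0,0]
  ]
}}

```text
clock: 14.03
eef_pos: [502.6, 264.7, 29.7]
ee_rot: [0.0, 0.12, 0.993, 0.0]
wrist_force: [-0.0, 0.4, -0.1]
opening: 37.9
```

```bash
python3 - <<'E'
from meas import *
im=read_camera("side");cv2.imwrite("pics/side9.png",cv2.resize(im[220:310,190:290,::-1],None,fx=6,fy=6,interpolation=cv2.INTER_CUBIC))
cv2.imwrite("pics/side9f.png",im[:,:,::-1])
s=get_state();print(s["eef_pos"],s["ee_rot"],s["wrist_force"],s["opening"])
E
```

```text
[502.61 264.7   29.71] [0.   0.12 0.99 0.  ] [-0.65  0.4  -0.34] 38.046346273698305
```

View pics/side9.png

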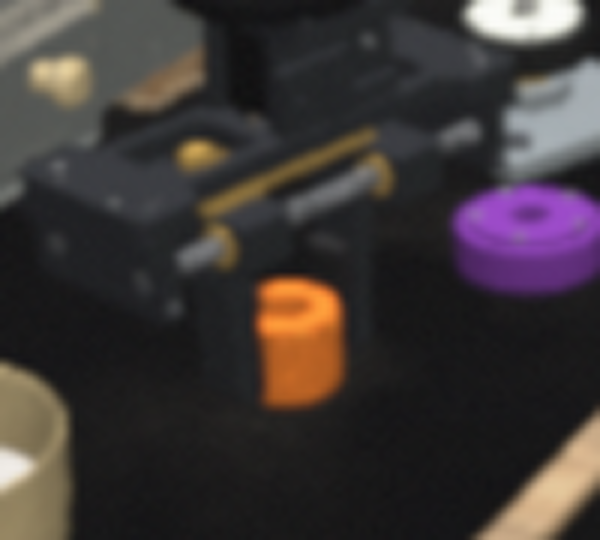

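```bash
python3 - <<'E'
from meas import *
a=cv2.imread("pics/side1.png").astype(int)[:,:,2];b=cv2.imread("pics/side9f.png").astype(int)[:,:,2]
for r in(270,274,278,282):print(r,a[r,240:251],b[r,240:251])
for c in(238,242):print(c,a[262:292,c],"\n",b[262:292,c])
E
```

```text
270 [203 230 248 252 251 233 141  55  31  29  29] [199 227 248 252 251 235 151  64  35  35  34]
274 [248 244 232 217 199 185 147  80  37  30  27] [247 243 233 218 201 186 144  77  36  33  36]
278 [183 182 182 178 175 165 133  76  41  39  36] [189 188 186 184 180 167 136  83  43  34  34]
282 [186 186 184 181 177 161 126  74  41  35  35] [188 185 182 180 176 164 132  79  41  35  34]
238 [ 25  23  23  39 138 237 248 229 195 188 214 246 249 229 191 182 184 184
 187 187 184 183 185 187 175 126  66  39  37  37] 
 [ 29  26  26  40 141 239 249 229 196 189 215 246 249 231 201 190 185 185
 187 190 196 194 189 184 169 120  63  38  36  35]
242 [ 24  24  24  27  64 159 240 250 248 248 251 250 232 208 190 184 182 181
 182 184 184 183 182 174 134  78  42  33  31  31] 
 [ 28  26  27  32  75 171 242 250 248 248 251 250 233 212 194 186 186 184
 183 183 182 182 183 176 134  78  42  34  32  31]
```

Call:
{"op": "servo_tool", "data": {
  "moves": [
    [0,0,0,0,0,0],
    [0,0,0,0,0,0]
  ]
}}

```text
clock: 14.25
eef_pos: [502.6, 264.7, 29.7]
ee_rot: [0.0, 0.12, 0.993, 0.0]
wrist_force: [0.2, 0.5, -0.1]
opening: 37.9
```

Call:
{"op": "servo_tool", "data": {
  "moves": [
    [0,0,-0.3,0,0,0],
    [0,0,-0.7,0,0,0],
    [0,0,-0.9,0,0,0],
    [0,0,-0.9,0,0,0],
    [0,0,-0.9,0,0,0]
  ]
}}

```text
clock: 14.67
eef_pos: [502.0, 263.9, 142.0]
ee_rot: [-0.001, 0.12, 0.993, -0.001]
wrist_force: [0.1, 0.1, -2.4]
opening: 38.5
```

Call:
{"op": "servo_tool", "data": {
  "moves": [
    [-0.2,-0.5,0,0,0,0],
    [-0.34,-0.87,0,0,0,0],
    [-0.34,-0.87,0,0,0,0],
    [-0.34,-0.87,0,0,0,0],
    [-0.34,-0.87,0,0,0,0]
  ]
}}

```text
clock: 15.08
eef_pos: [519.3, 135.9, 141.1]
ee_rot: [-0.0, 0.119, 0.993, -0.0]
wrist_force: [0.9, -0.8, -3.7]
opening: 38.3
```

Call:
{"op": "servo_tool", "data": {
  "moves": [
    [-0.34,-0.87,0,0,0,0],
    [-0.34,-0.87,0,0,0,0],
    [-0.34,-0.87,0,0,0,0],
    [-0.25,-0.65,0,0,0,0],
    [-0.15,-0.4,0,0,0,0]
  ]
}}

```text
clock: 15.5
eef_pos: [534.6, 16.5, 140.9]
ee_rot: [-0.0, 0.122, 0.993, -0.001]
wrist_force: [0.6, 0.2, -2.0]
opening: 38.3
```

Call:
{"op": "servo_tool", "data": {
  "moves": [
    [0,0,0,0,0,0],
    [0,0,0,0,0,0],
    [0,0,0,0,0,0],
    [0,0,0,0,0,0],
    [0,0,0,0,0,0]
  ]
}}

```text
clock: 15.92
eef_pos: [534.8, 22.4, 140.8]
ee_rot: [-0.0, 0.118, 0.993, 0.0]
wrist_force: [0.4, -0.3, -1.9]
opening: 37.8
```

Call:
{"op": "servo_tool", "data": {
  "moves": [
    [-0.09,-0.2,0.3,0,0,0],
    [0,0,0.3,0,0,0],
    [0,0,0,0,0,0],
    [0,0,0,0,0,0],
    [0,0,0,0,0,0]
  ]
}}

```text
clock: 16.33
eef_pos: [536.0, 14.3, 122.3]
ee_rot: [-0.0, 0.12, 0.993, 0.0]
wrist_force: [0.3, -0.5, -2.2]
opening: 38.4
```

```bash
python3 - <<'E'
from meas import *
im=read_camera("side");cv2.imwrite("pics/side10.png",cv2.resize(im[160:250,230:330,::-1],None,fx=6,fy=6,interpolation=cv2.INTER_CUBIC))
cv2.imwrite("pics/side10f.png",im[:,:,::-1])
s=get_state();p=s["eef_pos"];print(p,s["ee_rot"],s["wrist_force"],s["opening"])
a=im[:,:,0].astype(int)
c=p+[.4,.1,-29.7]
print(proj("side",c),proj("side",c+[0,0,32]))
th=np.linspace(0,2*np.pi,90)
for dz in(0,32):
    e=np.array([proj("side",c+[20*np.cos(t),20*np.sin(t),dz]) for t in th]);print(e.min(0),e.max(0))
E
```

```text
[536.19  14.39 122.6 ] [-0.    0.12  0.99  0.  ] [-0.85 -0.08 -2.29] 37.992750205020535
[276.6  207.33] [276.43 195.79]
[268.98 204.71] [284.22 210.02]
[268.74 193.32] [284.12 198.34]
```

View pics/side10.png

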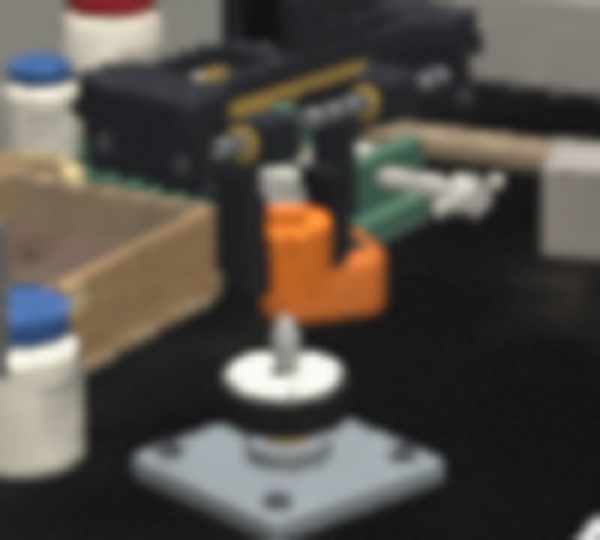

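```bash
python3 - <<'E'
from meas import *
b=cv2.imread("pics/side10f.png")[:,:,::-1].astype(int)
for r in(196,197,198,200,202,204):print(r,b[r,278:292,0],b[r,278:292,1])
a=cv2.imread("pics/side1.png").astype(int)[:,:,2]
E
```

```text
196 [210 212 224 244 250 247 214 117  45  41  56  76  86  88] [111 111 120 138 151 144 113  65  37  44  69 100 119 125]
197 [225 228 237 247 250 245 215 123  52  47  76 103 105  87] [120 123 130 144 149 140 113  68  39  44  70 103 120 115]
198 [242 242 241 241 233 220 178 111  53  54 101 142 143 106] [136 139 138 135 128 116  94  63  39  43  70 101 111 102]
200 [197 196 199 194 188 177 149  99  51  42  73 120 162 179] [102 107 110 104  98  93  80  58  39  39  58  82 102 110]
202 [184 183 189 188 184 175 148  98  60  95 165 217 229 231] [ 97  97 100  99  96  92  79  57  42  60  96 123 132 134]
204 [190 190 188 184 182 175 156 132 135 169 207 220 219 212] [ 99 100  99  97  96  92  84  75  78  96 115 123 121 116]
```

```bash
python3 - <<'E'
from meas import *
th=np.linspace(0,2*np.pi,180)
e=np.array([proj("side",np.array([503.1,264.8,32])+[20*np.cos(t),20*np.sin(t),0]) for t in th]);print(e.min(0),e.max(0),proj("side",[503.1,264.8,32]))
print(proj("side",(536.19,14.39,78)))
a=cv2.imread("pics/side1.png").astype(int)[:,:,2]
for r in(270,271):print(a[r,225:250])
E
```

```text
[227.4  266.22] [245.42 274.59] [236.42 270.34]
[276.83 212.64]
[ 26  28  50 118 203 245 251 249 239 221 209 202 199 195 194 203 230 248
 252 251 233 141  55  31  29]
[ 25  28  72 158 233 251 252 249 230 200 191 192 191 188 187 199 228 248
 252 252 235 147  61  31  31]
```

Laterally the cap is within about 0.4 mm of the shaft (cap at column 277.3, shaft at 277.15). I'll lower it.

Call:
{"op": "servo_tool", "data": {
  "moves": [
    [0,0,0.2,0,0,0],
    [0,0,0.2,0,0,0],
    [0,0,0.2,0,0,0],
    [0,0,0,0,0,0],
    [0,0,0,0,0,0]
  ]
}}

```text
clock: 16.8
eef_pos: [535.8, 14.2, 104.1]
ee_rot: [-0.001, 0.12, 0.993, -0.0]
wrist_force: [-0.1, -0.3, -1.8]
opening: 38.1
```

Call:
{"op": "servo_tool", "data": {
  "moves": [
    [0,0,0.05,0,0,0],
    [0,0,0.05,0,0,0],
    [0,0,0.05,0,0,0],
    [0,0,0,0,0,0]
  ]
}}

```text
clock: 17.13
eef_pos: [536.1, 14.2, 100.0]
ee_rot: [-0.0, 0.12, 0.993, 0.0]
wrist_force: [0.8, -0.3, -1.3]
opening: 37.8
```

```bash
python3 - <<'E'
from meas import *
im=read_camera("side");cv2.imwrite("pics/side11.png",cv2.resize(im[160:250,230:330,::-1],None,fx=6,fy=6,interpolation=cv2.INTER_CUBIC))
s=get_state();p=s["eef_pos"];print(p,s["ee_rot"],s["wrist_force"],s["torque"],s["opening"])
E
```

```text
[536.14  14.18 100.11] [-0.    0.12  0.99  0.  ] [-0.27  0.72 -2.27] [-0.01  0.02 -0.06] 37.93810868707099
```

View pics/side11.png

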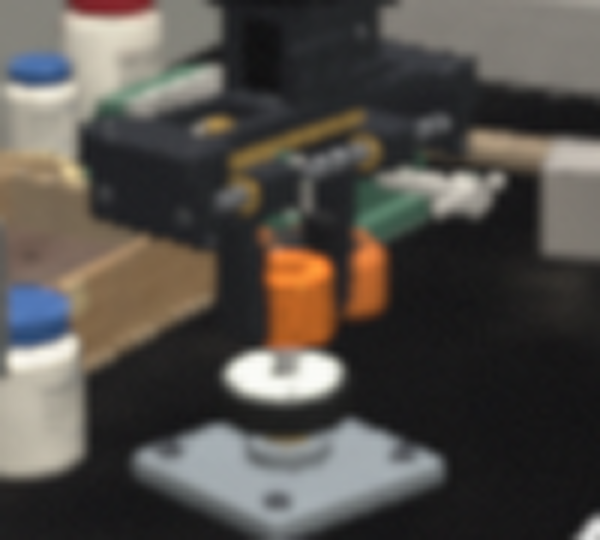

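Call:
{"op": "servo_tool", "data": {
  "moves": [
    [0,0.01,0.05,0,0,0],
    [0,0,0.05,0,0,0],
    [0,0,0,0,0,0]
  ]
}}

```text
clock: 17.43
eef_pos: [536.6, 14.4, 97.1]
ee_rot: [0.0, 0.12, 0.993, 0.0]
wrist_force: [0.2, -0.6, -2.2]
opening: 38.3
```

Call:
{"op": "servo_tool", "data": {
  "moves": [
    [0,0,0.05,0,0,0],
    [0,0,0.05,0,0,0],
    [0,0,0,0,0,0]
  ]
}}

```text
clock: 17.68
eef_pos: [536.7, 14.3, 94.3]
ee_rot: [0.0, 0.12, 0.993, 0.0]
wrist_force: [0.5, -1.2, 0.0]
opening: 38.4
```

Call:
{"op": "servo_tool", "data": {
  "moves": [
    [0,0,0.05,0,0,0],
    [0,0,0.05,0,0,0],
    [0,0,0,0,0,0]
  ]
}}

```text
clock: 17.93
eef_pos: [536.9, 14.4, 91.8]
ee_rot: [0.001, 0.12, 0.993, 0.0]
wrist_force: [0.7, 0.1, 1.9]
opening: 38.1
```

Call:
{"op": "servo_tool", "data": {
  "moves": [
    [0,0,0.05,0,0,0],
    [0,0,0.05,0,0,0],
    [0,0,0,0,0,0]
  ]
}}

```text
clock: 18.18
eef_pos: [536.6, 14.6, 88.1]
ee_rot: [0.0, 0.12, 0.993, 0.0]
wrist_force: [2.2, -0.6, -5.9]
opening: 37.8
```

Call:
{"op": "servo_tool", "data": {
  "moves": [
    [0,0,0.05,0,0,0],
    [0,0,0,0,0,0]
  ]
}}

```text
clock: 18.35
eef_pos: [536.6, 14.6, 86.8]
ee_rot: [0.0, 0.12, 0.993, 0.0]
wrist_force: [0.3, 0.0, 0.5]
opening: 37.8
```

Call:
{"op": "servo_tool", "data": {
  "moves": [
    [0,0,0.05,0,0,0],
    [0,0,0,0,0,0]
  ]
}}

```text
clock: 18.52
eef_pos: [536.7, 14.5, 85.4]
ee_rot: [0.0, 0.12, 0.993, 0.0]
wrist_force: [0.9, -0.9, 1.1]
opening: 38.3
```

Call:
{"op": "servo_tool", "data": {
  "moves": [
    [0,0,0.03,0,0,0],
    [0,0,0,0,0,0]
  ]
}}

```text
clock: 18.68
eef_pos: [536.7, 14.5, 84.6]
ee_rot: [0.001, 0.12, 0.993, 0.0]
wrist_force: [0.7, -1.3, 3.9]
opening: 38.3
```

Call:
{"op": "servo_tool", "data": {
  "moves": [
    [0,0,0.02,0,0,0],
    [0,0,0,0,0,0]
  ]
}}

```text
clock: 18.85
eef_pos: [536.7, 14.5, 84.0]
ee_rot: [0.001, 0.12, 0.993, 0.0]
wrist_force: [0.7, -0.2, 5.7]
opening: 37.9
```

Call:
{"op": "servo_tool", "data": {
  "moves": [
    [0,0,0.02,0,0,0],
    [0,0,0,0,0,0]
  ]
}}

```text
clock: 19.02
eef_pos: [536.7, 14.5, 83.5]
ee_rot: [0.001, 0.12, 0.993, 0.0]
wrist_force: [0.6, -0.9, 5.2]
opening: 38.5
```

Call:
{"op": "servo_tool", "data": {
  "moves": [
    [0,0,0.02,0,0,0],
    [0,0,0,0,0,0]
  ]
}}

```text
clock: 19.18
eef_pos: [536.7, 14.5, 82.9]
ee_rot: [0.001, 0.12, 0.993, 0.0]
wrist_force: [-0.1, -1.4, 6.3]
opening: 38.2
```

Call:
{"op": "servo_tool", "data": {
  "moves": [
    [0,0,0.01,0,0,0],
    [0,0,0,0,0,0]
  ]
}}

```text
clock: 19.35
eef_pos: [536.7, 14.5, 82.7]
ee_rot: [0.001, 0.12, 0.993, 0.0]
wrist_force: [-0.1, -1.3, 7.1]
opening: 38.1
```

Call:
{"op": "servo_tool", "data": {
  "moves": [
    [0,0,0.01,0,0,0],
    [0,0,0,0,0,0]
  ]
}}

```text
clock: 19.52
eef_pos: [536.8, 14.4, 82.5]
ee_rot: [0.001, 0.12, 0.993, 0.0]
wrist_force: [0.7, -1.5, 8.2]
opening: 38.1
```

Call:
{"op": "servo_tool", "data": {
  "moves": [
    [0,0,0.01,0,0,0],
    [0,0,0,0,0,0]
  ]
}}

```text
clock: 19.68
eef_pos: [536.8, 14.4, 82.4]
ee_rot: [0.001, 0.12, 0.993, 0.0]
wrist_force: [-0.3, -0.5, 10.4]
opening: 37.8
```

```bash
python3 - <<'E'
from meas import *
im=read_camera("side");cv2.imwrite("pics/side12.png",cv2.resize(im[180:250,240:320,::-1],None,fx=8,fy=8,interpolation=cv2.INTER_CUBIC))
s=get_state();p=s["eef_pos"];print(p,s["wrist_force"],s["torque"],s["opening"])
E
```

```text
[536.74  14.45  82.36] [-0.67 -1.41 10.92] [-0.17  0.06 -0.03] 37.902475735063575
```

View pics/side12.png

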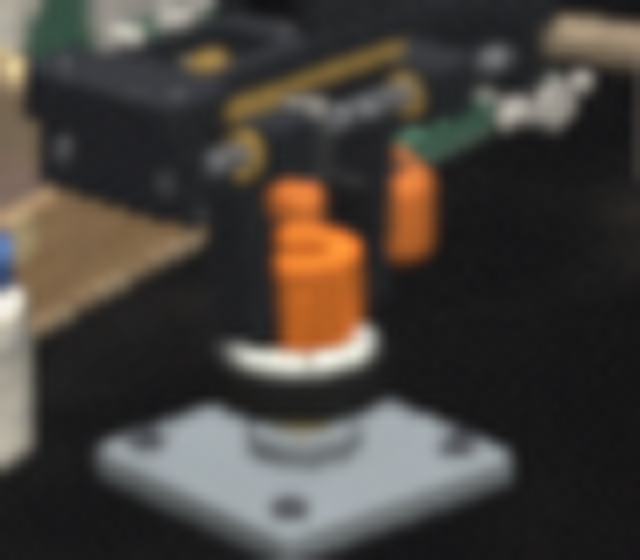

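Call:
{"op": "servo_tool", "data": {
  "moves": [
    [0,0,0.01,0,0,0],
    [0,0,0,0,0,0]
  ]
}}

```text
clock: 19.9
eef_pos: [536.7, 14.4, 82.2]
ee_rot: [0.001, 0.12, 0.993, 0.0]
wrist_force: [-0.3, -0.5, 10.6]
opening: 38.1
```

Call:
{"op": "servo_tool", "data": {
  "moves": [
    [0,0,0,0,0,0],
    [0,0,0,0,0,0]
  ]
}}

```text
clock: 20.07
eef_pos: [536.7, 14.4, 82.2]
ee_rot: [0.001, 0.12, 0.993, 0.0]
wrist_force: [-0.9, 0.4, 12.0]
opening: 37.7
```

Call:
{"op": "servo_tool", "data": {
  "moves": [
    [0,0,0,0,0,0],
    [0,0,0,0,0,0],
    [0,0,0,0,0,0],
    [0,0,0,0,0,0],
    [0,0,0,0,0,0]
  ],
  "claw": 95
}}

```text
clock: 20.48
eef_pos: [535.9, 14.6, 80.9]
ee_rot: [-0.0, 0.12, 0.993, 0.0]
wrist_force: [-0.0, -0.3, -0.4]
opening: 69.4
```

Call:
{"op": "servo_tool", "data": {
  "moves": [
    [0,0,0,0,0,0],
    [0,0,0,0,0,0],
    [0,0,0,0,0,0],
    [0,0,0,0,0,0]
  ]
}}

```text
clock: 20.82
eef_pos: [536.2, 14.5, 81.3]
ee_rot: [-0.0, 0.12, 0.993, 0.0]
wrist_force: [0.4, 0.1, 0.3]
opening: 84.0
```

Call:
{"op": "servo_tool", "data": {
  "moves": [
    [0,0,-0.3,0,0,0],
    [0,0,-0.6,0,0,0],
    [0,0,-0.9,0,0,0],
    [0,0,-0.9,0,0,0],
    [0,0,-0.9,0,0,0]
  ]
}}

```text
clock: 21.23
eef_pos: [535.9, 14.4, 191.0]
ee_rot: [-0.0, 0.12, 0.993, -0.0]
wrist_force: [1.0, 0.5, -0.5]
opening: 83.7
```

Call:
{"op": "servo_tool", "data": {
  "moves": [
    [0.2,-0.9,0,0,0,0],
    [0.2,-0.9,0,0,0,0],
    [0.2,-0.9,0,0,0,0],
    [0.2,-0.9,0,0,0,0],
    [0.2,-0.9,0,0,0,0]
  ]
}}

```text
clock: 21.65
eef_pos: [474.4, -110.6, 190.1]
ee_rot: [0.0, 0.119, 0.993, -0.0]
wrist_force: [0.1, -0.4, -0.6]
opening: 83.8
```

Call:
{"op": "servo_tool", "data": {
  "moves": [
    [0.2,-0.9,0,0,0,0],
    [0.2,-0.7,0,0,0,0],
    [0,0,0,0,0,0],
    [0,0,0,0,0,0]
  ]
}}

```text
clock: 21.98
eef_pos: [451.5, -154.4, 189.9]
ee_rot: [0.0, 0.121, 0.993, -0.0]
wrist_force: [0.1, 0.1, -0.3]
opening: 83.7
```

```bash
python3 - <<'E'
from meas import *
im=read_camera("side");cv2.imwrite("pics/side13f.png",im[:,:,::-1])
t=read_camera("top");cv2.imwrite("pics/top13f.png",t[:,:,::-1])
cv2.imwrite("pics/end.png",np.hstack([cv2.resize(x[:,:,::-1],(395,480),interpolation=cv2.INTER_CUBIC) for x in(im[180:250,248:306],t[178:248,266:324])]))
a=np.asarray(cv2.imread("pics/side12.png"))
s=get_state();print(s["eef_pos"],s["wrist_force"])
g=im[:,:,0].astype(int)
for c in(274,277,280):print(c,g[202:232,c])
# predicted rows at cap underside height, top height for wheel top at 52.4
for z in(52.3,52.9,84.3,84.9):print(z,proj("side",(536.5,14.5,z)))
E
```

```text
[ 452.84 -152.36  189.77] [0.16 0.13 0.3 ]
274 [232 224 196 164 149 163 216 241 232 234 244 226 185 175 178 178 177 175
 173 171 175 197 230 222 159  83  41  32  32  34]
277 [156 223 234 221 198 204 233 234 215 217 242 236 203 183 190 194 190 187
 187 186 187 197 218 220 169  94  45  32  33  32]
280 [136 221 236 225 205 209 236 244 235 241 247 228 189 181 184 185 184 183
 183 184 188 211 233 219 149  77  39  33  32  35]
52.3 [276.84 221.68]
52.9 [276.83 221.47]
84.3 [276.67 210.4 ]
84.9 [276.67 210.19]
```

View pics/end.png

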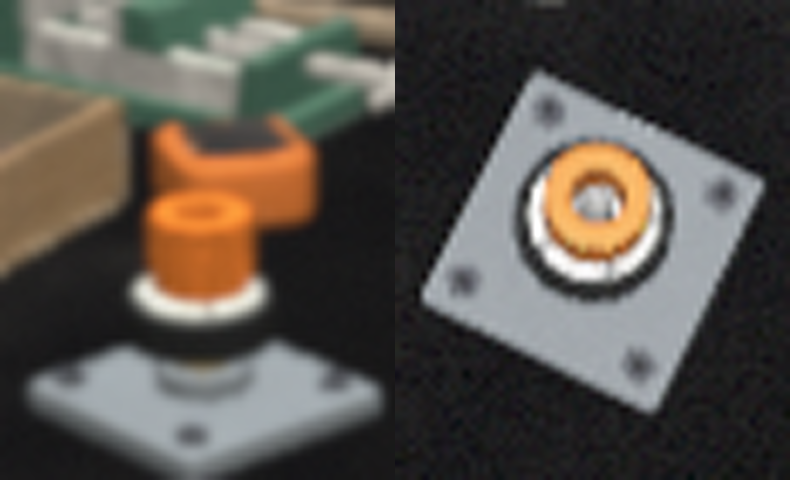

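View pics/top13f.png

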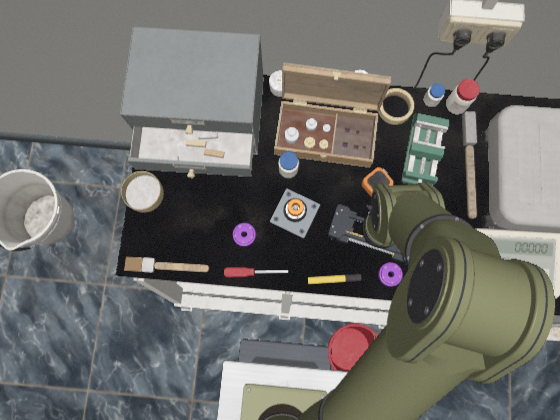

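The cap stands upright and concentric, flush on the hub. I'll check whether it rose when released, comparing the picture before release with the one after.

```bash
python3 - <<'E'
from h import *
b=cv2.imread("pics/side13f.png")[180:250,240:320]
B=cv2.resize(b,None,fx=8,fy=8,interpolation=cv2.INTER_CUBIC).astype(np.float32);A=cv2.imread("pics/side12.png").astype(np.float32)
# lower right part of cap & wheel hub visible in both: cols 285..365, rows 230..375
for nm,(y0,y1,x0,x1) in {"cap rim":(222,290,280,365),"hub":(325,375,290,370),"plate":(400,540,110,500)}.items():
    print(nm,cv2.phaseCorrelate(A[y0:y1,x0:x1,2].copy(),B[y0:y1,x0:x1,2].copy()))
# edge rows subpixel: hub lower edge, cap upper near edge
for c in(300,320,340):
    print(c,[np.interp(-140,-X[350:400,c,2],np.arange(350,400)) for X in(A,B)])
E
```

```text
cap rim ((-0.06808868524294098, 0.013732277296931272), 0.9095640565878079)
hub ((0.15433195702275526, -0.046957074490656225), 0.990379031419754)
plate ((-0.02110490021880196, 0.03306041521435077), 0.9153679434458415)
300 [np.float64(374.5), np.float64(374.375)]
320 [np.float64(373.1111111111111), np.float64(372.4)]
340 [np.float64(369.6), np.float64(369.3)]
```

```bash
python3 -c "
from rig import *
print(get_state()['clock']);print(finish_job())"
```

```text
22.0833
the job is handed in; nothing more can be done
None
```

The wheel is on the axle and clamped by the orange cap. I handed the job in at 22.1 s of the 64 s allowed.

**Wheel:** I slid the white wheel down the shaft until the force rose at the sprung washer, whose top is about 29 mm above the bench. I eased off before opening the fingers.

**Cap:** The teeth met the taper where expected and then dragged at about 8 N. Once the cap met the wheel, I pressed about 0.65 mm further, which adds an estimated 6 N on the hub. That is above the 2.5 N wanted, and below both the teeth's drag and the 12 N limit.

**Last checks:**
- Side and top views show the cap upright, concentric and flush on the hub. The gripper was clear and the wrist force back to about zero.
- Comparing side pictures from just before and after release, the cap and plate did not move measurably (under about 0.05 mm). The hub's edge shifted by 0.2 mm at most, which is within the picture noise, so the clamp looks held.
- The other things on the bench look unmoved in the last top view, by eye only. The arm hid the mortar cube and the concrete slice at the right.
- The fingers closed to 38 mm on the cap where the text says 40 mm. I put that down to its ribs, since the cap did not shift when gripped.

I did not measure the clamp directly by pulling on the cap; it is worked out from the force and the travel.

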